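# Ice from the bin to the ice bucket

### The job

Use the scoop to put at least three ice cubes from the steel ice bin into the ice bucket, leaving none on the counter, and then set the empty scoop back flat in its black rest, square in the pocket. Handle the ice with the scoop only, never with the gripper; leave the bucket standing about where it is and do not knock over or push away the other bar things.

Things in the scene. Friction and masses are not known exactly. Their poses are not given: they have to be found in the camera images.
- scoop: aluminium scoop, 0.16 kg: flat rectangular bowl 95 (x) x 90 (y), sides 38 high, back 45 high, all 3 thick, open on top and at the mouth (+x). Flat-sided bar handle 20 wide (y), 16 thick, 110 long, rising backwards at 35 deg from the back wall's top (x -45, z 42) to x -135, z 105. Origin: centre of the bowl's underside; z up. Starts in its rest, mouth to the rest's +x
- scoop_grip (a point): grip point on the scoop's handle, 65 mm along it, at (-98, 0, 79) mm in the scoop's frame; grip it here across y (20 mm wide)
- scoop_lip (a point): middle of the scoop's front lower edge, at (47.5, 0, 0) mm in the scoop's frame
- rest: black plastic scoop rest fixed to the counter, 135 x 130 slab with a raised rim 14 high round a rectangular pocket 105 (x) x 100 (y); pocket floor 4 above the counter. Origin: centre of its underside; x along the pocket's long side. The scoop lies in it with its origin over the rest's origin
- bin: open steel ice bin fixed to the counter: inside 250 (x) x 106 (y), walls 4 thick, rim 55 above the counter, inner floor 4 above the counter. Origin: centre of its underside; x along its length. The ice lies in its +x half, the -x half is empty
- bucket: round open steel ice bucket, loose, 0.9 kg, rim radius 80, 110 high, wall 4, with two small loop handles at the sides. Origin: centre of its underside, z up
- ice0: ice cube, 36 mm edges, well rounded, slippery, about 42 g; origin at its centre
- ice1: ice cube, 36 mm edges, well rounded, slippery, about 42 g; origin at its centre
- ice2: ice cube, 36 mm edges, well rounded, slippery, about 42 g; origin at its centre
- ice3: ice cube, 36 mm edges, well rounded, slippery, about 42 g; origin at its centre
- shaker: steel cocktail shaker, loose, 84 across, 192 high; origin: centre of its foot; not part of the job
- wine: green wine bottle, loose, 74 across, 240 high; origin: centre of its foot; not part of the job
- jigger: small brass jigger, loose, 42 across, 72 high; origin: centre of its foot; not part of the job
- tumbler: glass tumbler, loose, 80 across, 90 high; origin: centre of its foot; not part of the job
Not all that is in view belongs to the job. What is shaped like the ice0 but blue or green is not meant.

How it is judged:
By the outcome, as a careful person would: the job done as asked, in the order asked, and still so for the second after the job is handed in, with the robot touching nothing.
It also fails if it takes over 66 s, if anything falls off the work surface, if the arm or the gripper's body presses on something with over 40 N, if the wrist force passes 120 N, or if a joint passes its speed limit or range.

### The arm

A 7-joint arm with a two-finger parallel gripper is mounted at the origin on the work surface. World frame = base frame: x ahead of the robot, y to its left, z up, the work surface at z = 0. Lengths are in m, angles in degrees, forces in N, time in s.
With the tool pointing down it reaches from about 0.4 to 0.9 m from the base axis. Payload 5.5 kg.
Tool frame: the origin (TCP) lies between the finger pads; the fingertips stand 11 mm ahead of it and the grasp point (between the pads) lies 8 mm behind it; z points along the fingers, y is the line along which they close (so a half turn about z gives the same grasp; the last joint's range is limited). The gripper opens to 85 mm and grips with 20 to 120 N. Pads are 22 mm wide; open, the fingers measure 114 mm over their backs; the gripper's body (76 mm by 85 mm) begins 54 mm behind the grasp point. The pads swing forward as they close: fully open they stand 13 mm farther back than shut.
Start: joints at [-53.331, 28.699, -24.465, 88.831, 12.651, 65.22, -12.049], TCP at [0.239, 0.604, 0.242] pointing down, gripper open.
Joint ranges: [-164.97, 164.97], [-17.58, 116.51], [-87.97, 89.64], [11.32, 138.91], [-80.73, 260.73], [10.89, 115.49], [-147.41, 147.41]. Speed limits (degrees/s): [147.25, 147.25, 180, 180, 180, 180, 180].

### API

Orientations are given as [roll, pitch, yaw] about the fixed x, y, z axes, in that order (R = Rz(yaw) Ry(pitch) Rx(roll)).
In Python, from plant import ctrl, viewer, ticket, nets gives the robot as it stands. The module is installed in compiled form; this text tells all that it offers.
- The arm moves only by the shell command python3 -m jog 'ROWS' [OPENING]. ROWS is JSON, a list of rows, each an object of numbers: "tx", "ty", "tz": the shift along the tool's x, y, z normalised to -1 to 1, where 1 is 200 mm; "roll": the turn about the tool's z normalised to -1 to 1, where 1 is 2 pi rad. A call has 1 to 5 rows; each row is the pose to reach, as a shift and turn from the pose commanded when the call began, along the tool's axes at that moment, turning the shorter way round; what a row does not reach only later rows make up. A row lasts 1/10 s, in which the tool goes at most 50 mm and 8.59 degrees, less where a joint would pass 70% of its speed; a pose out of reach is approached as far as the arm can. A call with a number of a shift or a turn outside -1 to 1 is refused whole. A call with a gripper value outside its range is refused whole. OPENING is the opening, from -1 (shut) to 1 (fully open), set as the call begins (- or left out, the last holds). The fingers move at their own pace and stop on an object; the grip force is fixed at half the most. Time passes only in rows, so rows that repeat a pose let the fingers close. It gives the time, the measured TCP pose, the force, the opening and the grip force at its end, in the units of the state.
- ctrl.sense(): the state, without advancing time (a new reading comes with each control period).
- viewer.capture(name): name is "scene" or "top" or "wrist"; returns the picture (420x560x3 uint8, red, green, blue); there is no depth.
- viewer.camera_model(name): a dict with "intrinsics" (3x3 intrinsics, pixels), "D" ([k1, k2, p1, p2, k3] as OpenCV has them; the pictures are not rectified), "R" (3x3) and "t" (3): a world point X has camera coordinates R X + t. Camera axes: x right, y down, z forward; pixel columns grow to the right and rows downward; lengths in m; the calibration is good to about 2 mm. A picture is of the moment at which its call begins: read the wrist's pose just before it. camera_model takes no time and is no camera call; for the wrist camera it gives the pose at the moment of the call.
- ticket.job_done(): hands the job in; it is judged then, once.
Trained networks look in the newest picture that a camera, given by its name, has taken for a name from the list of things; names that differ only in an ending like _2 or _b are one class to them, and where a whole thing is asked for, a point or a joint stands for the part that bears it (a point fixed in the world has none). Each returns a list of dicts, best first, with "p" (0 to 1); they miss things now and then, are a little off and sometimes report something else, mostly with a low value. They report only what shows in the picture. A call takes as long as a camera call. They do not tell look-alikes from the thing itself.
- nets.outline_of(camera, target): "mask" (420x560 bool, what is visible of it) and "point" ([column, row] in pixels, amid what is visible of it).
The state is a dict: "t": time; "q": joint angles; "qvel": joint speeds; "joint_torque": joint torques, N m; "tcp_pos": TCP position; "tcp_rot": TCP orientation; "wrist_force": force on the tool from outside, world axes, zero at the start; "torque": the same for the moment, N m; "grip_width": opening from 0.0 (shut) to 1.0 (fully open); "gripper_force": force on a finger pad.
Only numpy, scipy, OpenCV 4.12 (cv2) and the standard library are available. Lean on these libraries where they do the work, as an engineer would, in place of code of your own. Each camera call takes 0.05 s, during which the arm holds its last target. There are 200 camera calls.

## Working session

There is one attempt and no reset: what is moved stays moved. The work goes in short steps, Python scripts to look and compute and a shell command to move; the robot and the scene stay as the last step left them, time stands still between calls to the robot, and variables do not carry over. Pictures are saved under pics/ and viewed, at most 10 in all, crops included, and the job is handed in when it is done.

```bash
mkdir -p pics
cat > h.py <<'E'
import numpy as np, cv2
from plant import ctrl, viewer, ticket, nets
def ray(cam,uv,z):
    m=viewer.camera_model(cam);K=np.array(m["intrinsics"]);R=np.array(m["R"]);t=np.array(m["t"])
    p=cv2.undistortPoints(np.array(uv,float).reshape(-1,1,2),K,np.array(m["D"]))[:,0]
    d=np.c_[p,np.ones(len(p))]@R; c=-R.T@t
    return c+d*((z-c[2])/d[:,2])[:,None]
def proj(cam,X):
    m=viewer.camera_model(cam);R=np.array(m["R"])
    return cv2.projectPoints(np.array(X,float).reshape(-1,1,3),cv2.Rodrigues(R)[0],np.array(m["t"]),np.array(m["intrinsics"]),np.array(m["D"]))[0][:,0]
def cap(cam,name):
    im=viewer.capture(cam);cv2.imwrite(f"pics/{name}.png",im[...,::-1]);return im
E
python3 - <<'E'
from h import *
s=ctrl.sense();print(s["t"],s["tcp_pos"],s["tcp_rot"],s["wrist_force"])
a=cap("top","top0");b=cap("scene","scene0")
for n in ["top","scene"]:
    m=viewer.camera_model(n);R=np.array(m["R"]);print(n,-R.T@np.array(m["t"]),R[2])
zs=dict(scoop=.02,rest=.014,bin=.055,bucket=.11,ice0=.03,shaker=.192,wine=.24,jigger=.072,tumbler=.09)
for k,z in zs.items():
    for d in nets.outline_of("top",k)[:6]:
        r=cv2.minAreaRect(np.argwhere(d["mask"])[:,::-1].astype(np.float32))
        box=cv2.boxPoints(r)
        print(k,round(d["p"],2),np.round(d["point"]),"c",ray("top",[r[0]],z)[0,:2].round(3),"box",ray("top",box,z)[:,:2].round(3).tolist())
E
```

```text
0.0 [0.23897279 0.60376288 0.24124268] [-1.79888522e+02 -2.56110716e-03  1.58413874e+02] [ 0.42615265  0.16933966 -0.71481702]
top [ 0.46605829 -0.05954384  0.9815443 ] [ 0.12950578  0.00340841 -0.99157281]
scene [ 1.06779347 -0.18771157  0.75412719] [-0.576924    0.17328969 -0.79820384]
scoop 0.93 [143. 223.] c [0.529 0.256] box [[0.622, 0.311], [0.621, 0.207], [0.437, 0.202], [0.437, 0.304]]
rest 0.98 [169. 213.] c [0.578 0.252] box [[0.515, 0.32], [0.651, 0.317], [0.641, 0.183], [0.506, 0.189]]
rest 0.67 [346. 175.] c [ 0.675 -0.218] box [[0.687, -0.196], [0.697, -0.233], [0.663, -0.24], [0.654, -0.203]]
bin 0.83 [372. 223.] c [ 0.578 -0.254] box [[0.694, -0.17], [0.72, -0.297], [0.464, -0.337], [0.442, -0.214]]
bin 0.42 [214. 119.] c [0.799 0.096] box [[0.859, 0.148], [0.868, 0.059], [0.741, 0.044], [0.732, 0.131]]
bucket 0.58 [246. 226.] c [0.553 0.02 ] box [[0.608, 0.139], [0.682, -0.008], [0.5, -0.097], [0.429, 0.047]]
ice0 0.8 [427. 207.] c [ 0.591 -0.393] box [[0.598, -0.369], [0.615, -0.404], [0.584, -0.418], [0.567, -0.383]]
ice0 0.79 [346. 176.] c [ 0.671 -0.215] box [[0.
[... 260 characters left out ...]
93, -0.247], [0.594, -0.211]]
ice0 0.51 [420. 175.] c [ 0.665 -0.382] box [[0.677, -0.359], [0.689, -0.396], [0.654, -0.405], [0.642, -0.369]]
ice0 0.5 [376. 191.] c [ 0.629 -0.269] box [[0.647, -0.251], [0.646, -0.288], [0.612, -0.287], [0.612, -0.25]]
shaker 0.61 [214. 118.] c [0.752 0.069] box [[0.77, 0.135], [0.823, 0.077], [0.734, 0.004], [0.683, 0.061]]
jigger 0.66 [282. 316.] c [ 0.369 -0.058] box [[0.369, -0.029], [0.398, -0.059], [0.37, -0.087], [0.341, -0.057]]
tumbler 0.87 [222. 308.] c [0.375 0.064] box [[0.415, 0.102], [0.414, 0.027], [0.336, 0.027], [0.336, 0.102]]
tumbler 0.61 [377. 192.] c [ 0.618 -0.255] box [[0.633, -0.239], [0.633, -0.272], [0.602, -0.27], [0.603, -0.238]]
```

View pics/top0.png

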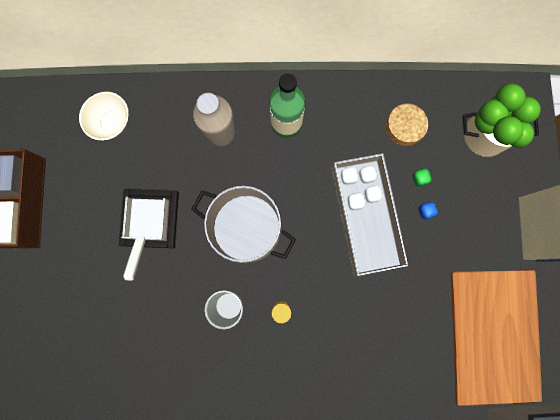

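View pics/scene0.png

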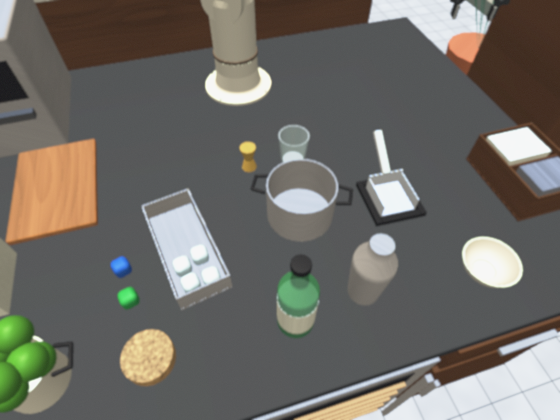

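The top picture shows the rest with the scoop at about (150,218) with its handle ending at (128,278), the bucket at (243,224) and the bin at (370,214) with four cubes near (360,187). The blue and green decoys are at (428,210) and (422,177). The scene view agrees. Next I'll check the fits with an overlay.

```bash
cat > ov.py <<'E'
from h import *
def T(x,y,a,P,z=0):
    a=np.radians(a);c,s=np.cos(a),np.sin(a);P=np.array(P,float)
    return np.c_[x+c*P[:,0]-s*P[:,1],y+s*P[:,0]+c*P[:,1],P[:,2]+z]
def rect(hx,hy,z): return [[hx,hy,z],[hx,-hy,z],[-hx,-hy,z],[-hx,hy,z]]
def draw(im,cam,P,col,S,o,closed=True):
    p=(proj(cam,P)-o+.5)*S
    cv2.polylines(im,[np.round(p*8).astype(int)],closed,col,1,cv2.LINE_AA,3)
E
python3 - <<'E'
from ov import *
src=cv2.imread("pics/top0.png")
def crop(x0,y0,w,h,S): return cv2.resize(src[y0:y0+h,x0:x0+w],None,fx=S,fy=S,interpolation=cv2.INTER_CUBIC),np.array([x0,y0])
S=5
a,o=crop(110,175,80,120,S)
r=(.578,.252,-1.9)
draw(a,"top",T(*r,rect(.0675,.065,.014)),(0,255,0),S,o)
draw(a,"top",T(*r,rect(.0525,.05,.014)),(0,255,255),S,o)
draw(a,"top",T(*r,[[-.045,0,.046],[-.135,0,.109]]),(0,0,255),S,o,False)
b,o2=crop(325,145,90,138,600/138)
S2=600/138
B=(.58,-.2545,9.4)
draw(b,"top",T(*B,rect(.129,.057,.055)),(0,255,0),S2,o2)
draw(b,"top",T(*B,rect(.125,.053,.004)),(0,255,255),S2,o2)
for X,Y in [(.0962,.0241),(.0933,-.018),(.0357,.0199),(.046,-.0223)]:
    draw(b,"top",T(*B,[[X+.018*np.cos(t),Y+.018*np.sin(t),.03] for t in np.linspace(0,6.3,20)]),(0,0,255),S2,o2)
cv2.imwrite("pics/ov1.png",np.hstack([a[:600],b[:600]]))
# bucket rim fit
im=viewer.capture("top");d=nets.outline_of("top","bucket")[0]
from scipy.optimize import minimize
mm=d["mask"];
def cost(p):
    t=np.linspace(0,2*np.pi,90)
    q=np.zeros(mm.shape,np.uint8)
    out=[]
    for z,rr in((.11,.08),(0,.07)):
        out.append(proj("top",np.c_[p[0]+rr*np.cos(t),p[1]+rr*np.sin(t),0*t+z]))
    h=cv2.convexHull(np.vstack(out).astype(np.float32))
    cv2.fillPoly(q,[np.round(h*16).astype(int)],1,shift=4)
    return -(q&mm).sum()+ (q&~mm).sum()
print(minimize(cost,[.56,.02],method="Nelder-Mead",options=dict(initial_simplex=[[.55,.02],[.57,.02],[.55,.04]])).x)
E
```

```text
[0.55 0.02]<stdin>:30: RuntimeWarning: overflow encountered in scalar negative
```

View pics/ov1.png

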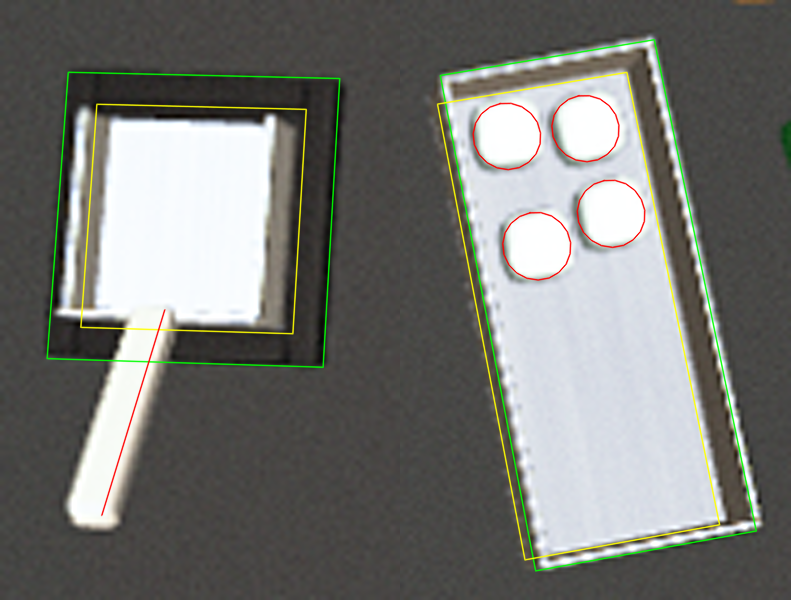

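Run:
```python
from h import *
px=np.array([[108,118],[270,118],[97,312],[262,320]])/5+[110,175]-.5
w=ray("top",px,.007);print(w.round(4)[:,:2])
m=np.array([[47.5,42],[47.5,-42],[-44.5,42],[-44.5,-42]])/1000
A=m-m.mean(0);B=w[:,:2]-w[:,:2].mean(0)
a=np.arctan2((A[:,0]*B[:,1]-A[:,1]*B[:,0]).sum(),(A*B).sum());R=np.array([[np.cos(a),-np.sin(a)],[np.sin(a),np.cos(a)]])
o=w[:,:2].mean(0)-R@m.mean(0);print(np.degrees(a),o,"grip",o+R@[-.098,0])
# bucket: rim hand points from mask
viewer.capture("top");d=nets.outline_of("top","bucket")[0];mm=d["mask"].astype(np.uint8)
mm=cv2.morphologyEx(mm,cv2.MORPH_OPEN,np.ones((31,31),np.uint8));e=cv2.findContours(mm,0,1)[0][0]
(c,r)=cv2.minEnclosingCircle(e);print(c,r,ray("top",[c],.11))
q=ctrl.sense();print(q["q"])
```

```text
[[0.6265 0.2969]
 [0.6258 0.2191]
 [0.5346 0.2986]
 [0.5305 0.2201]]
-1.2251477255194299 [0.57782517 0.25872689] grip [0.47984757 0.26082225]Traceback (most recent call last):
  File "<stdin>", line 10, in <module>
IndexError: tuple index out of range
```

```bash
python3 -m jog '[{"roll":0.024},{"roll":0.047},{"roll":0.07},{"roll":0.094},{"roll":0.119}]'; python3 -c "
from h import *
print(ctrl.sense()['q'],ctrl.sense()['tcp_rot'])"
```

```text
[-53.33045826  28.69461871 -24.46531639  88.83019525  12.65017697
  65.21917747 -12.04975523] [ 1.79992793e+02 -1.71091439e-03  1.58411394e+02]invalid input
```

```bash
python3 -m jog '[{"tx":0,"ty":0,"tz":0,"roll":0.024},{"tx":0,"ty":0,"tz":0,"roll":0.048},{"tx":0,"ty":0,"tz":0,"roll":0.071},{"tx":0,"ty":0,"tz":0,"roll":0.095},{"tx":0,"ty":0,"tz":0,"roll":0.119}]'; python3 -c "
from h import *
print(ctrl.sense()['q'],ctrl.sense()['tcp_rot'])
g=cv2.cvtColor(cv2.imread('pics/top0.png'),6)
print(cv2.HoughCircles(g,cv2.HOUGH_GRADIENT_ALT,1,20,param1=150,param2=.7,minRadius=30,maxRadius=45))
print(ray('top',[[243,224.5],[205,224],[281,225],[243,187],[243,262]],.11))
"
```

```text
t: 1.25
tcp_pos: [0.2391, 0.6044, 0.2423]
tcp_rot: [180.0, -0.0, 115.3]
wrist_force: [-0.1, -0.4, 0.6]
grip_width: 1.001
gripper_force: 0.0
[-59.55307733  27.54765853 -15.59651683  89.07511474   7.91687806
  64.45745079 -51.57320485] [ 1.79999186e+02 -6.96038536e-03  1.15311491e+02]
[[[244.       224.        36.947887]
  [268.       102.        37.544636]]]
[[ 0.55194607  0.0213039   0.11      ]
 [ 0.5535049   0.10063559  0.11      ]
 [ 0.55035827 -0.05765489  0.11      ]
 [ 0.63113696  0.02169623  0.11      ]
 [ 0.47446861  0.02101235  0.11      ]]
```

```bash
cat > go.py <<'E'
import sys
from h import *
# usage: go.py  x y z yaw  [x y z yaw ...]   prints the shift from each pose to the next in the tool frame of the former
s=ctrl.sense();p=np.r_[s["tcp_pos"],s["tcp_rot"][2]]
print("t",s["t"],"p",p.round(4),"q",s["q"].round(1),"F",s["wrist_force"].round(1),"w",s["grip_width"])
a=np.array(sys.argv[1:],float).reshape(-1,4)
for g in a:
    y=np.radians(p[3]);d=g[:3]-p[:3];w=(g[3]-p[3]+180)%360-180
    print(g,"tx %.4f ty %.4f tz %.4f roll %.4f"%((np.cos(y)*d[0]+np.sin(y)*d[1])/.2,(np.sin(y)*d[0]-np.cos(y)*d[1])/.2,-d[2]/.2,-w/360));p=g
E
python3 go.py .335 .45 .25 72 .44 .30 .25 29 .48 .259 .20 -1.5
```

```text
t 1.25 p [  0.2391   0.6044   0.2423 115.3115] q [-59.6  27.5 -15.6  89.1   7.9  64.5 -51.6] F [-0.1 -0.4  0.6] w 1.0014765003383235
[ 0.335  0.45   0.25  72.   ] tx -0.9030 ty 0.1033 tz -0.0383 roll 0.1203
[ 0.44  0.3   0.25 29.  ] tx -0.5511 ty 0.7311 tz -0.0000 roll 0.1194
[ 0.48   0.259  0.2   -1.5  ] tx 0.0755 ty 0.2763 tz 0.2500 roll 0.0847
```

```bash
python3 -m jog '[{"tx":-0.2,"ty":0.02,"tz":-0.04,"roll":0.024},{"tx":-0.4,"ty":0.04,"tz":-0.04,"roll":0.048},{"tx":-0.6,"ty":0.06,"tz":-0.04,"roll":0.071},{"tx":-0.8,"ty":0.08,"tz":-0.04,"roll":0.095},{"tx":-0.9,"ty":0.1,"tz":-0.04,"roll":0.119}]' | tail -4
python3 -m jog '[{"tx":-0.11,"ty":0.15,"tz":0,"roll":0.024},{"tx":-0.22,"ty":0.29,"tz":0,"roll":0.048},{"tx":-0.33,"ty":0.44,"tz":0,"roll":0.071},{"tx":-0.44,"ty":0.58,"tz":0,"roll":0.095},{"tx":-0.55,"ty":0.73,"tz":0,"roll":0.119}]' | tail -4
python3 go.py .48 .259 .20 -1.5 .48 .259 .077 -1.5
```

```text
tcp_rot: [179.9, 0.1, 72.3]
wrist_force: [-0.5, 0.2, -0.2]
grip_width: 1.002
gripper_force: 0.0
tcp_rot: [-180.0, -0.0, 29.8]
wrist_force: [0.5, -0.2, -0.7]
grip_width: 1.003
gripper_force: 0.0
t 2.25 p [ 0.4429  0.3018  0.2506 29.8464] q [-42.6  14.7   6.5 105.7  -1.9  59.7 -95.5] F [ 0.5 -0.2 -0.7] w 1.0027075377192478
[ 0.48   0.259  0.2   -1.5  ] tx 0.0545 ty 0.2781 tz 0.2531 roll 0.0871
[ 0.48   0.259  0.077 -1.5  ] tx 0.0000 ty -0.0000 tz 0.6150 roll -0.0000
```

```bash
python3 -m jog '[{"tx":0.02,"ty":0.08,"tz":0.06,"roll":0.022},{"tx":0.03,"ty":0.15,"tz":0.12,"roll":0.044},{"tx":0.05,"ty":0.22,"tz":0.19,"roll":0.066},{"tx":0.055,"ty":0.28,"tz":0.25,"roll":0.087},{"tx":0.055,"ty":0.28,"tz":0.25,"roll":0.087}]' | tail -4
python3 - <<'E'
from ov import *
im=cap("wrist","w1")[...,::-1].copy()
r=(.578,.257,-1.5)
draw(im,"wrist",T(*r,rect(.0525,.05,.014)),(0,255,255),1,0)
draw(im,"wrist",T(*r,[[-.045+.0046,0,.046+.0066],[-.135+.0046,0,.109+.0066]]),(0,0,255),1,0,False)
draw(im,"wrist",T(*r,rect(.0475,.045,.004)),(0,255,0),1,0)
cv2.imwrite("pics/w1.png",im)
E
python3 go.py .48 .259 .077 -1.5
```

```text
tcp_rot: [179.8, 0.1, -1.4]
wrist_force: [0.5, -0.3, 0.2]
grip_width: 1.002
gripper_force: 0.0
t 2.8 p [ 0.4798  0.2591  0.1998 -1.0811] q [ -41.7   19.2   12.8  107.4   -5.1   54.  -117.7] F [ 0.2 -0.1  0.8] w 1.0039060549466128
[ 0.48   0.259  0.077 -1.5  ] tx 0.0011 ty 0.0007 tz 0.6139 roll 0.0012
```

View pics/w1.png

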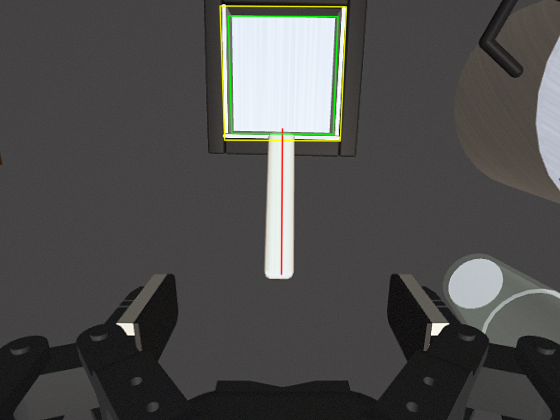

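The wrist picture shows my rest and scoop models lying on the image: pocket (220–347, 5–140), handle (267–295, 135–278), centred between the fingers. I'll descend and grip.

```bash
python3 -m jog '[{"tx":0,"ty":0,"tz":0.15,"roll":0},{"tx":0,"ty":0,"tz":0.3,"roll":0},{"tx":0,"ty":0,"tz":0.45,"roll":0},{"tx":0,"ty":0,"tz":0.57,"roll":0},{"tx":0,"ty":0,"tz":0.62,"roll":0}]' | tail -5
python3 -m jog '[{"tx":0,"ty":0,"tz":0,"roll":0},{"tx":0,"ty":0,"tz":0,"roll":0},{"tx":0,"ty":0,"tz":0,"roll":0},{"tx":0,"ty":0,"tz":0,"roll":0},{"tx":0,"ty":0,"tz":0,"roll":0}]' -1
python3 -m jog '[{"tx":0,"ty":0,"tz":0,"roll":0},{"tx":0,"ty":0,"tz":0,"roll":0},{"tx":0,"ty":0,"tz":0,"roll":0}]'; python3 go.py
```

```text
tcp_pos: [0.4784, 0.2607, 0.0749]
tcp_rot: [180.0, 0.1, -0.9]
wrist_force: [-0.2, -0.6, 0.1]
grip_width: 1.002
gripper_force: 0.0
t: 3.8
tcp_pos: [0.4805, 0.26, 0.0774]
tcp_rot: [-180.0, -0.1, -1.2]
wrist_force: [-0.8, -0.1, 6.9]
grip_width: 0.214
gripper_force: 57.9
t: 4.1
tcp_pos: [0.4806, 0.2601, 0.0775]
tcp_rot: [-180.0, -0.1, -1.2]
wrist_force: [-1.5, -1.0, 6.9]
grip_width: 0.222
gripper_force: 57.9
t 4.1 p [ 0.4806  0.2601  0.0775 -1.1566] q [ -39.9   29.4   10.8  111.7   -8.3   39.6 -115.2] F [-1.5 -1.   6.9] w 0.2224218365555972
```

```bash
python3 -m jog '[{"tx":0,"ty":0,"tz":-0.1,"roll":0},{"tx":0,"ty":0,"tz":-0.25,"roll":0},{"tx":0,"ty":0,"tz":-0.45,"roll":0},{"tx":0,"ty":0,"tz":-0.65,"roll":0},{"tx":0,"ty":0,"tz":-0.78,"roll":0}]' 
python3 go.py .46 .08 .23 2 .445 -.1 .23 6 .441 -.2775 .23 9.4 .441 -.2775 .078 9.4
```

```text
t: 4.6
tcp_pos: [0.4807, 0.2602, 0.2354]
tcp_rot: [-179.9, -0.1, -1.2]
wrist_force: [1.2, 0.4, -2.5]
grip_width: 0.227
gripper_force: 60.5
t 4.6 p [ 0.4807  0.2602  0.2354 -1.1594] q [ -42.3   16.8   13.3  105.5   -4.5   58.  -118.3] F [ 1.2  0.4 -2.5] w 0.22743914483330377
[0.46 0.08 0.23 2.  ] tx -0.0853 ty 0.9028 tz 0.0271 roll -0.0088
[ 0.445 -0.1    0.23   6.   ] tx -0.1064 ty 0.8968 tz -0.0000 roll -0.0111
[ 0.441  -0.2775  0.23    9.4   ] tx -0.1127 ty 0.8805 tz -0.0000 roll -0.0094
[ 0.441  -0.2775  0.078   9.4   ] tx 0.0000 ty 0.0000 tz 0.7600 roll -0.0000
```

```bash
python3 -m jog '[{"tx":-0.02,"ty":0.15,"tz":0,"roll":-0.002},{"tx":-0.04,"ty":0.35,"tz":0,"roll":-0.004},{"tx":-0.06,"ty":0.55,"tz":0,"roll":-0.006},{"tx":-0.07,"ty":0.75,"tz":0,"roll":-0.008},{"tx":-0.085,"ty":0.9,"tz":0,"roll":-0.009}]' |tail -4
python3 -m jog '[{"tx":-0.02,"ty":0.18,"tz":0,"roll":-0.002},{"tx":-0.04,"ty":0.36,"tz":0,"roll":-0.004},{"tx":-0.06,"ty":0.54,"tz":0,"roll":-0.006},{"tx":-0.09,"ty":0.72,"tz":0,"roll":-0.009},{"tx":-0.106,"ty":0.9,"tz":0,"roll":-0.011}]' |tail -4
python3 -m jog '[{"tx":-0.03,"ty":0.2,"tz":0,"roll":-0.002},{"tx":-0.05,"ty":0.4,"tz":0,"roll":-0.004},{"tx":-0.07,"ty":0.6,"tz":0,"roll":-0.006},{"tx":-0.1,"ty":0.78,"tz":0,"roll":-0.008},{"tx":-0.113,"ty":0.88,"tz":0,"roll":-0.01}]' |tail -4
python3 - <<'E'
from ov import *
s=ctrl.sense();im=cap("wrist","w2")[...,::-1].copy()
y=s["tcp_rot"][2];p=s["tcp_pos"];r=(p[0]+.098*np.cos(np.radians(y)),p[1]+.098*np.sin(np.radians(y)),y);z=p[2]-.0735
draw(im,"wrist",T(*r,rect(.0475,.045,0),z),(0,255,0),1,0)
B=(.58,-.2545,9.4)
draw(im,"wrist",T(*B,rect(.125,.053,.055)),(0,255,255),1,0)
draw(im,"wrist",T(*B,rect(.125,.053,.004)),(255,0,255),1,0)
cv2.imwrite("pics/w2.png",im)
E
python3 go.py .441 -.2775 .13 9.4 .441 -.2775 .078 9.4
```

```text
tcp_rot: [180.0, 0.0, 2.0]
wrist_force: [0.3, -0.7, -0.9]
grip_width: 0.223
gripper_force: 60.5
tcp_rot: [-180.0, 0.0, 6.1]
wrist_force: [0.1, 0.4, -2.1]
grip_width: 0.221
gripper_force: 60.4
tcp_rot: [179.9, 0.0, 9.5]
wrist_force: [0.2, 0.0, -2.2]
grip_width: 0.22
gripper_force: 60.4
t 6.15 p [ 0.4392 -0.284   0.2328  9.374 ] q [  1.9  16.2  33.1 109.3 -10.2  57.3 -41.1] F [-0.3 -3.4 -1.3] w 0.21682254638330248
[ 0.441  -0.2775  0.13    9.4   ] tx 0.0142 ty -0.0305 tz 0.5140 roll -0.0001
[ 0.441  -0.2775  0.078   9.4   ] tx 0.0000 ty 0.0000 tz 0.2600 roll -0.0000
```

View pics/w2.png

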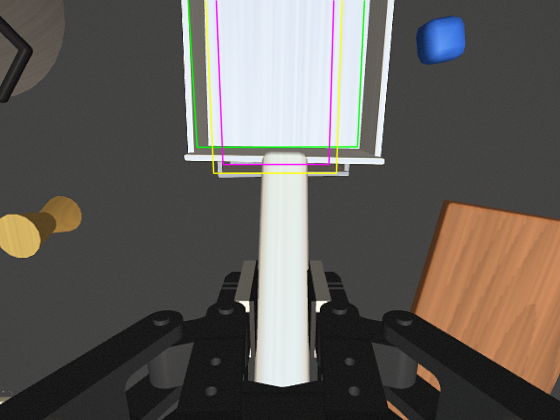

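The wrist picture shows the scoop level in the grip (back wall at row 158, handle at column 285) and the bin's near wall at row 175 behind it. The overlay sits 7 px off for both alike, because the arm was still settling. Next I'll descend into the bin.

```bash
python3 -m jog '[{"tx":0.014,"ty":-0.02,"tz":0.05,"roll":0},{"tx":0.014,"ty":-0.02,"tz":0.2,"roll":0},{"tx":0.014,"ty":-0.02,"tz":0.35,"roll":0},{"tx":0.014,"ty":-0.02,"tz":0.48,"roll":0},{"tx":0.014,"ty":-0.02,"tz":0.5,"roll":0}]' |tail -6
python3 go.py .441 -.2775 .078 9.4  .5573 -.2583 .078 9.4
```

```text
t: 6.65
tcp_pos: [0.441, -0.2696, 0.1289]
tcp_rot: [-179.7, 0.3, 9.8]
wrist_force: [-2.2, 1.5, -0.5]
grip_width: 0.223
gripper_force: 60.3
t 6.65 p [ 0.441  -0.2696  0.1289  9.7792] q [  4.5  24.5  29.4 114.5 -16.6  45.5 -36.7] F [-2.2  1.5 -0.5] w 0.22250382776095848
[ 0.441  -0.2775  0.078   9.4   ] tx -0.0065 ty 0.0388 tz 0.2543 roll 0.0011
[ 0.5573 -0.2583  0.078   9.4   ] tx 0.5894 ty 0.0003 tz -0.0000 roll -0.0000
```

```bash
python3 -m jog '[{"tx":0,"ty":0,"tz":0,"roll":0},{"tx":0,"ty":0,"tz":0,"roll":0},{"tx":0,"ty":0,"tz":0,"roll":0}]' |tail -6
python3 go.py .441 -.2775 .078 9.4  .5573 -.2583 .078 9.4
```

```text
t: 6.95
tcp_pos: [0.444, -0.2736, 0.1336]
tcp_rot: [179.9, -0.1, 9.7]
wrist_force: [-0.1, 0.1, -1.1]
grip_width: 0.224
gripper_force: 60.4
t 6.95 p [ 0.444  -0.2736  0.1336  9.6688] q [  4.5  24.2  29.6 114.2 -16.5  45.6 -36.7] F [-0.1  0.1 -1.1] w 0.22363334412976926
[ 0.441  -0.2775  0.078   9.4   ] tx -0.0179 ty 0.0170 tz 0.2782 roll 0.0007
[ 0.5573 -0.2583  0.078   9.4   ] tx 0.5894 ty 0.0003 tz -0.0000 roll -0.0000
```

```bash
python3 -m jog '[{"tx":-0.018,"ty":0.018,"tz":0,"roll":0},{"tx":-0.018,"ty":0.018,"tz":0.07,"roll":0},{"tx":-0.018,"ty":0.018,"tz":0.15,"roll":0},{"tx":-0.018,"ty":0.018,"tz":0.23,"roll":0},{"tx":-0.018,"ty":0.018,"tz":0.27,"roll":0}]' |tail -6
python3 -m jog '[{"tx":0,"ty":0,"tz":0,"roll":0},{"tx":0,"ty":0,"tz":0,"roll":0},{"tx":0,"ty":0,"tz":0,"roll":0}]' |tail -6
python3 go.py .441 -.2775 .0775 9.4  .5573 -.2583 .0775 9.4
```

```text
t: 7.45
tcp_pos: [0.4381, -0.2769, 0.0767]
tcp_rot: [-179.9, 0.2, 9.6]
wrist_force: [-32.8, 5.8, 48.4]
grip_width: 0.222
gripper_force: 66.6
t: 7.75
tcp_pos: [0.44, -0.2776, 0.0782]
tcp_rot: [180.0, -0.0, 9.6]
wrist_force: [0.3, 0.1, -2.0]
grip_width: 0.228
gripper_force: 59.8
t 7.75 p [ 0.44   -0.2776  0.0782  9.6371] q [  7.6  29.4  26.8 115.7 -20.4  39.4 -33. ] F [ 0.3  0.1 -2. ] w 0.22754003531604758
[ 0.441  -0.2775  0.0775  9.4   ] tx 0.0051 ty 0.0002 tz 0.0034 roll 0.0007
[ 0.5573 -0.2583  0.0775  9.4   ] tx 0.5894 ty 0.0003 tz -0.0000 roll -0.0000
```

Run:
```python
from ov import *
s=ctrl.sense();y=s["tcp_rot"][2];p=s["tcp_pos"];r=(p[0]+.098*np.cos(np.radians(y)),p[1]+.098*np.sin(np.radians(y)),y);z=p[2]-.0735
side=[[-.0475,.045,.038],[.0475,.045,.038],[.0475,.045,0],[.0475,-.045,0],[.0475,-.045,.038],[-.0475,-.045,.038]]
out=[]
for c in("wrist","scene"):
    im=cap(c,"x")[...,::-1].copy()
    if c=="wrist": a,S,o=cv2.resize(im,(400,300)),400/560,np.array([0,0])
    else:
        o=np.array([130,180]);S=400/120;a=cv2.resize(im[180:310,130:250],None,fx=S,fy=S,interpolation=2)
    draw(a,c,T(*r,side,z),(0,0,255),S,o,False)
    out.append(a)
h=out[1].shape[0];o0=np.zeros((h,400,3),np.uint8);o0[:300]=out[0]
cv2.imwrite("pics/x1.png",np.hstack([o0,out[1]]))
```

```text
(no output)
```

View pics/x1.png

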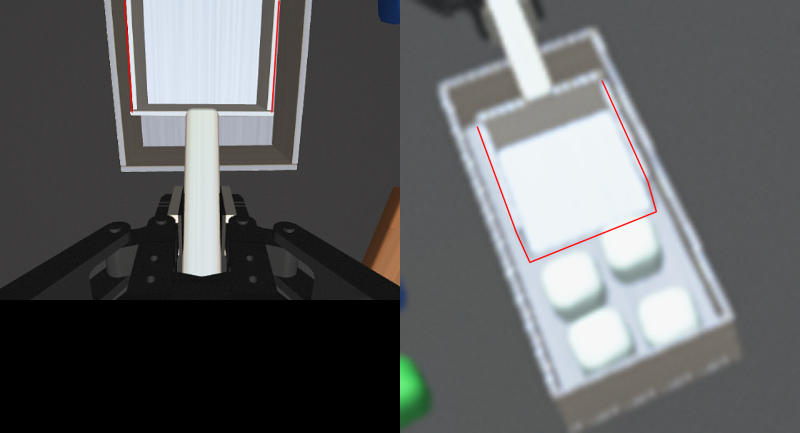

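The wrist view shows the scoop inside the bin, about 2–3 mm toward +y. The scene crop shows its lip (530,258)–(655,205) just short of the near cubes at (573,285) and (632,248). I'll shift 2 mm toward −y and push forward.

```bash
python3 -m jog '[{"tx":0.03,"ty":0.012,"tz":0,"roll":0.0006},{"tx":0.08,"ty":0.012,"tz":0,"roll":0.0006},{"tx":0.15,"ty":0.012,"tz":0,"roll":0.0006},{"tx":0.22,"ty":0.012,"tz":0,"roll":0.0006},{"tx":0.3,"ty":0.012,"tz":0,"roll":0.0006}]' |tail -6
python3 -m jog '[{"tx":0.07,"ty":0,"tz":0,"roll":0},{"tx":0.14,"ty":0,"tz":0,"roll":0},{"tx":0.2,"ty":0,"tz":0,"roll":0},{"tx":0.23,"ty":0,"tz":0,"roll":0},{"tx":0.25,"ty":0,"tz":0,"roll":0}]' |tail -6
python3 -m jog '[{"tx":0.02,"ty":0,"tz":0,"roll":0},{"tx":0.03,"ty":0,"tz":0,"roll":0},{"tx":0.03,"ty":0,"tz":0,"roll":0}]' |tail -6
python3 go.py .5573 -.2585 .078 9.4
python3 - <<'E'
from ov import *
out=[]
for c,x,y,w,h in(("top",325,145,90,135),("scene",130,180,120,150)):
    im=cap(c,"x")[...,::-1];out.append(cv2.resize(im[y:y+h,x:x+w],(400,500),interpolation=2))
cv2.imwrite("pics/x2.png",np.hstack(out))
E
```

```text
t: 8.35
tcp_pos: [0.5003, -0.2693, 0.078]
tcp_rot: [-180.0, 0.1, 9.5]
wrist_force: [-1.3, -0.5, -1.3]
grip_width: 0.221
gripper_force: 59.9
t: 8.85
tcp_pos: [0.5493, -0.2613, 0.078]
tcp_rot: [-180.0, 0.0, 9.5]
wrist_force: [-0.9, 0.5, -2.0]
grip_width: 0.219
gripper_force: 59.7
t: 9.15
tcp_pos: [0.5548, -0.2606, 0.0782]
tcp_rot: [-180.0, -0.0, 9.4]
wrist_force: [0.7, -0.9, -3.0]
grip_width: 0.221
gripper_force: 59.7
t 9.15 p [ 0.5548 -0.2606  0.0782  9.4261] q [  3.4  36.8  26.  102.3 -21.5  45.8 -40.5] F [ 0.7 -0.9 -3. ] w 0.2212121962123996
[ 0.5573 -0.2585  0.078   9.4   ] tx 0.0140 ty -0.0084 tz 0.0011 roll 0.0001
```

View pics/x2.png

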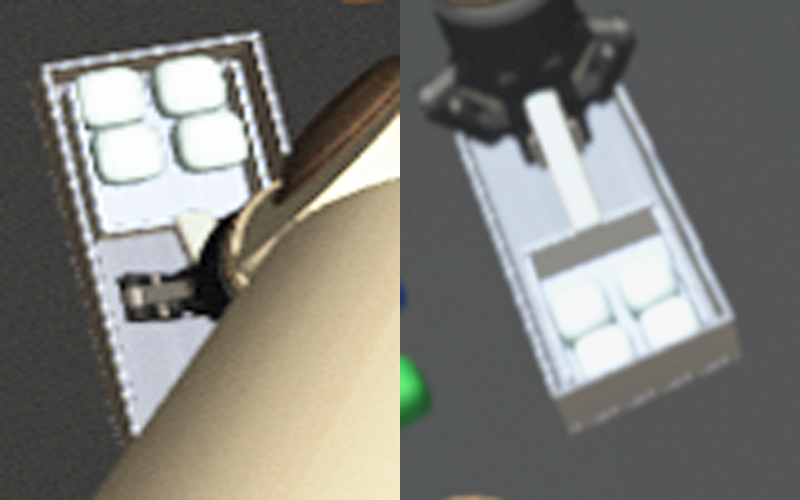

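The top and scene crops show all four cubes sitting in the bowl in a 2×2 block against the end wall. I'll lift gently.

```bash
python3 -m jog '[{"tx":0.0,"ty":0,"tz":-0.01,"roll":0},{"tx":0.0,"ty":0,"tz":-0.03,"roll":0},{"tx":0,"ty":0,"tz":-0.06,"roll":0},{"tx":0,"ty":0,"tz":-0.1,"roll":0},{"tx":0,"ty":0,"tz":-0.15,"roll":0}]' |tail -6
python3 -m jog '[{"tx":0.0,"ty":0,"tz":-0.06,"roll":0},{"tx":0.0,"ty":0,"tz":-0.13,"roll":0},{"tx":0,"ty":0,"tz":-0.19,"roll":0},{"tx":0,"ty":0,"tz":-0.23,"roll":0},{"tx":0,"ty":0,"tz":-0.25,"roll":0}]' |tail -6
python3 - <<'E'
from ov import *
out=[]
for c,x,y,w,h in(("top",325,130,90,135),("scene",130,170,120,150)):
    im=cap(c,"x")[...,::-1];out.append(cv2.resize(im[y:y+h,x:x+w],(400,500),interpolation=2))
cv2.imwrite("pics/x3.png",np.hstack(out))
E
python3 go.py
```

```text
t: 9.75
tcp_pos: [0.5547, -0.2606, 0.109]
tcp_rot: [-180.0, 0.0, 9.4]
wrist_force: [0.3, 0.2, -2.7]
grip_width: 0.221
gripper_force: 59.7
t: 10.25
tcp_pos: [0.5553, -0.2609, 0.1597]
tcp_rot: [180.0, -0.1, 9.4]
wrist_force: [0.6, -1.0, -3.3]
grip_width: 0.222
gripper_force: 59.8
t 10.35 p [ 0.5551 -0.2608  0.159   9.4336] q [  1.1  30.6  29.  100.  -17.8  53.8 -43.3] F [ 0.5 -0.3 -4.3] w 0.22559378514690123
```

View pics/x3.png

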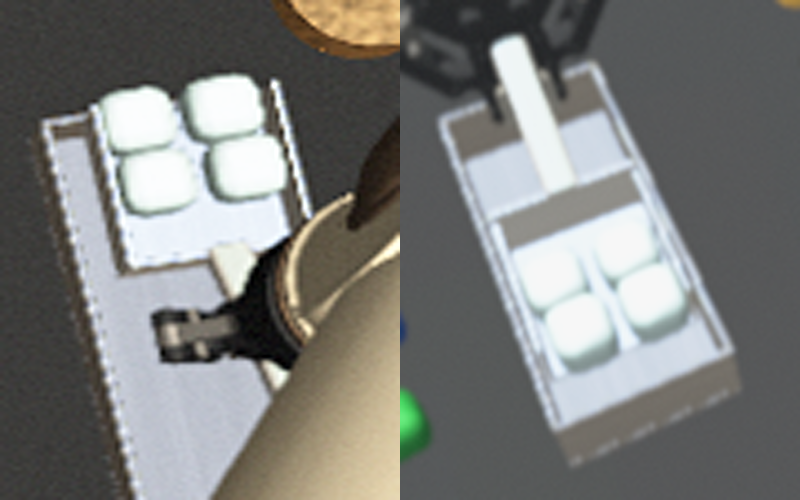

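The crops show the scoop level above the bin with all four cubes aboard near the mouth. I'll raise it and swing slowly to yaw 90.

```bash
python3 -m jog '[{"tx":0,"ty":0,"tz":-0.05,"roll":-0.002},{"tx":0,"ty":0,"tz":-0.12,"roll":-0.008},{"tx":0,"ty":0,"tz":-0.2,"roll":-0.016},{"tx":0,"ty":0,"tz":-0.25,"roll":-0.026},{"tx":0,"ty":0,"tz":-0.28,"roll":-0.038}]' |tail -4
python3 -m jog '[{"tx":0,"ty":0,"tz":0,"roll":-0.012},{"tx":0,"ty":0,"tz":0,"roll":-0.024},{"tx":0,"ty":0,"tz":0,"roll":-0.036},{"tx":0,"ty":0,"tz":0,"roll":-0.048},{"tx":0,"ty":0,"tz":0,"roll":-0.06}]' |tail -4
python3 -m jog '[{"tx":0,"ty":0,"tz":0,"roll":-0.012},{"tx":0,"ty":0,"tz":0,"roll":-0.024},{"tx":0,"ty":0,"tz":0,"roll":-0.036},{"tx":0,"ty":0,"tz":0,"roll":-0.048},{"tx":0,"ty":0,"tz":0,"roll":-0.06}]' |tail -4
python3 -m jog '[{"tx":0,"ty":0,"tz":0,"roll":-0.012},{"tx":0,"ty":0,"tz":0,"roll":-0.024},{"tx":0,"ty":0,"tz":0,"roll":-0.036},{"tx":0,"ty":0,"tz":0,"roll":-0.046},{"tx":0,"ty":0,"tz":0,"roll":-0.054}]' |tail -4
python3 -m jog '[{"tx":0,"ty":0,"tz":0,"roll":-0.006},{"tx":0,"ty":0,"tz":0,"roll":-0.01},{"tx":0,"ty":0,"tz":0,"roll":-0.012},{"tx":0,"ty":0,"tz":0,"roll":-0.012}]' |tail -4
python3 go.py .552 -.30 .2035 90
python3 - <<'E'
from ov import *
out=[]
for c,x,y,w,h in(("top",180,130,240,180),("scene",120,100,240,180)):
    im=cap(c,"x")[...,::-1];out.append(cv2.resize(im[y:y+h,x:x+w],(400,300),interpolation=2))
cv2.imwrite("pics/x4.png",np.hstack(out))
E
```

```text
tcp_rot: [179.9, -0.1, 23.4]
wrist_force: [0.8, -0.3, -3.1]
grip_width: 0.225
gripper_force: 59.8
tcp_rot: [179.9, 0.0, 45.0]
wrist_force: [-0.4, -0.3, -3.4]
grip_width: 0.222
gripper_force: 59.8
tcp_rot: [179.9, 0.0, 66.6]
wrist_force: [-0.4, 0.4, -3.6]
grip_width: 0.222
gripper_force: 59.8
tcp_rot: [179.9, 0.1, 86.0]
wrist_force: [-0.8, 0.2, -3.2]
grip_width: 0.222
gripper_force: 59.8
tcp_rot: [180.0, 0.0, 90.1]
wrist_force: [0.3, -0.2, -3.7]
grip_width: 0.221
gripper_force: 59.8
t 12.75 p [ 0.5549 -0.2609  0.2147 90.0795] q [12.7 24.8 13.1 97.1 -6.4 58.8 28. ] F [ 0.3 -0.2 -3.7] w 0.22141895014606514
[ 0.552  -0.3     0.2035 90.    ] tx -0.1956 ty -0.0146 tz 0.0559 roll 0.0002
```

View pics/x4.png

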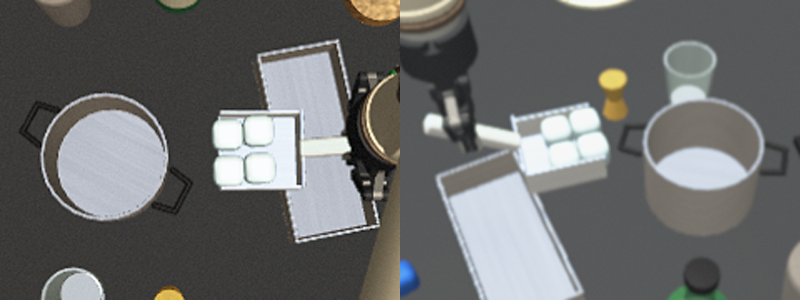

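The top crop shows the four cubes still in the bowl at its mouth, facing the bucket with the lip well short of the rim. From here the scoop must only accelerate forward until it is over the bucket, then snap back to throw the ice in.

```bash
python3 -m jog '[{"tx":0.05,"ty":-0.01,"tz":0.02,"roll":0},{"tx":0.2,"ty":-0.01,"tz":0.04,"roll":0},{"tx":0.45,"ty":-0.01,"tz":0.05,"roll":0},{"tx":0.7,"ty":-0.01,"tz":0.05,"roll":0},{"tx":0.45,"ty":-0.01,"tz":0.05,"roll":0}]' |tail -6
python3 -m jog '[{"tx":0,"ty":0,"tz":0,"roll":0},{"tx":0,"ty":0,"tz":0,"roll":0}]' |tail -6
python3 go.py .552 -.12 .2035 90
python3 - <<'E'
from ov import *
out=[]
for c,x,y,w,h in(("top",180,130,240,180),("scene",120,100,240,180)):
    im=cap(c,"x")[...,::-1];out.append(cv2.resize(im[y:y+h,x:x+w],(400,300),interpolation=2))
cv2.imwrite("pics/x5.png",np.hstack(out))
E
```

```text
t: 13.35
tcp_pos: [0.5568, -0.1451, 0.2031]
tcp_rot: [-180.0, -0.8, 91.9]
wrist_force: [2.6, 2.9, -3.1]
grip_width: 0.222
gripper_force: 59.8
t: 13.55
tcp_pos: [0.5525, -0.1709, 0.2044]
tcp_rot: [180.0, 0.0, 90.0]
wrist_force: [0.3, 0.1, -1.6]
grip_width: 0.224
gripper_force: 59.8
t 13.55 p [ 0.5525 -0.1709  0.2044 89.9995] q [  5.1  22.   11.8 102.6  -5.3  55.9  19.1] F [ 0.3  0.1 -1.6] w 0.22418973121967642
[ 0.552  -0.12    0.2035 90.    ] tx 0.2545 ty -0.0023 tz 0.0046 roll -0.0000
```

View pics/x5.png

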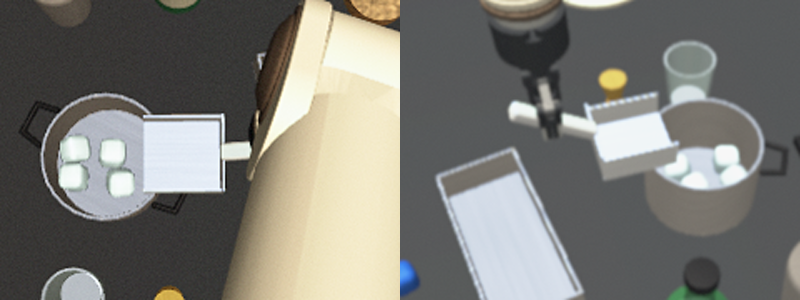

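All four cubes lie in the bucket, near (60–135, 140–195) in the top crop, and the scoop is empty. Now I'll return it, checking with numbers only because my picture views are used up.

```bash
python3 go.py .50 -.12 .24 50 .475 .05 .24 10 .4806 .2 .24 -1.2 .4806 .26 .24 -1.2
```

```text
t 13.65 p [ 0.5525 -0.1698  0.2042 90.0712] q [  5.2  22.   11.7 102.6  -5.3  55.9  19.1] F [ 0.3  0.7 -1.9] w 0.22246372070496376
[ 0.5  -0.12  0.24 50.  ] tx 0.2491 ty -0.2624 tz -0.1788 roll 0.1113
[ 0.475  0.05   0.24  10.   ] tx 0.5708 ty -0.6421 tz -0.0000 roll 0.1111
[ 0.4806  0.2     0.24   -1.2   ] tx 0.1578 ty -0.7337 tz -0.0000 roll 0.0311
[ 0.4806  0.26    0.24   -1.2   ] tx -0.0063 ty -0.2999 tz -0.0000 roll -0.0000
```

```bash
python3 -m jog '[{"tx":0,"ty":0,"tz":-0.09,"roll":0},{"tx":0.06,"ty":-0.06,"tz":-0.18,"roll":0.023},{"tx":0.12,"ty":-0.13,"tz":-0.18,"roll":0.046},{"tx":0.19,"ty":-0.2,"tz":-0.18,"roll":0.069},{"tx":0.25,"ty":-0.26,"tz":-0.18,"roll":0.092}]' |tail -6
python3 go.py .475 .05 .24 10 .4806 .2 .24 -1.2
```

```text
t: 14.15
tcp_pos: [0.4997, -0.1193, 0.2403]
tcp_rot: [-180.0, -0.1, 56.6]
wrist_force: [0.5, 0.7, -2.0]
grip_width: 0.221
gripper_force: 59.8
t 14.15 p [ 0.4997 -0.1193  0.2403 56.6276] q [ -4.   13.3  16.8 109.5  -4.6  57.8 -18.6] F [ 0.5  0.7 -2. ] w 0.22133706654133253
[ 0.475  0.05   0.24  10.   ] tx 0.6388 ty -0.5688 tz 0.0017 roll 0.1295
[ 0.4806  0.2     0.24   -1.2   ] tx 0.1578 ty -0.7337 tz -0.0000 roll 0.0311
```

```bash
python3 -m jog '[{"tx":0.13,"ty":-0.11,"tz":0,"roll":0.023},{"tx":0.26,"ty":-0.23,"tz":0,"roll":0.046},{"tx":0.38,"ty":-0.34,"tz":0,"roll":0.069},{"tx":0.51,"ty":-0.46,"tz":0,"roll":0.092},{"tx":0.64,"ty":-0.57,"tz":0,"roll":0.115}]' |tail -5
python3 go.py .4806 .2 .24 -1.2
```

```text
tcp_pos: [0.4738, 0.0504, 0.2403]
tcp_rot: [-179.9, 0.0, 15.3]
wrist_force: [1.8, 0.5, -2.0]
grip_width: 0.219
gripper_force: 59.8
t 14.65 p [ 0.4738  0.0504  0.2403 15.2853] q [-22.9   9.3  15.1 114.3  -2.9  56.8 -81.1] F [ 1.8  0.5 -2. ] w 0.21937419731909852
[ 0.4806  0.2     0.24   -1.2   ] tx 0.2298 ty -0.7125 tz 0.0017 roll 0.0458
```

```bash
python3 -m jog '[{"tx":0.05,"ty":-0.15,"tz":0,"roll":0.01},{"tx":0.1,"ty":-0.32,"tz":0,"roll":0.02},{"tx":0.15,"ty":-0.5,"tz":0,"roll":0.03},{"tx":0.2,"ty":-0.64,"tz":0,"roll":0.04},{"tx":0.23,"ty":-0.71,"tz":0,"roll":0.046}]' |tail -5
python3 -m jog '[{"tx":0,"ty":-0.1,"tz":0.05,"roll":0},{"tx":0,"ty":-0.2,"tz":0.1,"roll":0},{"tx":0,"ty":-0.28,"tz":0.15,"roll":0},{"tx":0,"ty":-0.3,"tz":0.2,"roll":0},{"tx":0,"ty":-0.3,"tz":0.2,"roll":0}]' |tail -5
python3 -m jog '[{"tx":0,"ty":0,"tz":0,"roll":0},{"tx":0,"ty":0,"tz":0,"roll":0}]' |tail -1
python3 go.py .4806 .2601 .0775 -1.3
python3 - <<'E'
from ov import *
s=ctrl.sense();im=cap("wrist","w3")[...,::-1]
old=cv2.imread("pics/w2.png")
for n,(y0,y1,x0,x1) in dict(back=(150,166,215,255),backR=(150,166,318,350),handle=(152,230,262,310),sideL=(20,100,182,194)).items():
    r=cv2.matchTemplate(im,old[y0:y1,x0:x1],cv2.TM_CCOEFF_NORMED);_,v,_,l=cv2.minMaxLoc(r);print(n,v,l[0]-x0,l[1]-y0)
for k in("scoop","rest"):
    for d in nets.outline_of("wrist",k)[:2]:
        b=cv2.boundingRect(d["mask"].astype(np.uint8));r=cv2.minAreaRect(np.argwhere(d["mask"])[:,::-1].astype(np.float32));print(k,d["p"],b,r)
R=(.578,.2575,-1.5)
print(proj("wrist",T(*R,rect(.0675,.065,.014))).round(1).tolist())
E
```

```text
tcp_pos: [0.4797, 0.2019, 0.2403]
tcp_rot: [-179.9, 0.1, -0.8]
wrist_force: [-0.1, -0.3, -2.1]
grip_width: 0.223
gripper_force: 59.9
tcp_pos: [0.4805, 0.2575, 0.1984]
tcp_rot: [179.9, 0.2, -0.9]
wrist_force: [-0.1, 0.2, -2.1]
grip_width: 0.227
gripper_force: 59.9
gripper_force: 59.9
t 15.85 p [ 0.4825  0.2564  0.2007 -1.0467] q [ -38.7   19.     9.5  107.2   -3.8   54.  -118.5] F [ 0.1  0.8 -1.3] w 0.22011091004303673
[ 0.4806  0.2601  0.0775 -1.3   ] tx -0.0098 ty -0.0181 tz 0.6161 roll 0.0007
back 0.6804385781288147 5 1
backR 0.7805410027503967 -90 -1
handle 0.8431494832038879 -1 0
sideL 0.8504812121391296 -3 12
scoop 0.61 (177, 0, 214, 387) ((283.5, 193.0), (386.0, 213.0), 90.0)
[[197.3, -11.0], [362.1, -9.7], [352.5, 160.9], [205.1, 159.7]]
```

```bash
python3 -m jog '[{"tx":-0.01,"ty":-0.018,"tz":0.1,"roll":0.0007},{"tx":-0.01,"ty":-0.018,"tz":0.23,"roll":0.0007},{"tx":-0.01,"ty":-0.018,"tz":0.36,"roll":0.0007},{"tx":-0.01,"ty":-0.018,"tz":0.44,"roll":0.0007},{"tx":-0.01,"ty":-0.018,"tz":0.47,"roll":0.0007}]' |tail -1
python3 -m jog '[{"tx":0,"ty":0,"tz":0,"roll":0},{"tx":0,"ty":0,"tz":0,"roll":0},{"tx":0,"ty":0,"tz":0,"roll":0}]' |tail -1
python3 go.py .4806 .2601 .0775 -1.3
python3 - <<'E'
from ov import *
im=cap("top","t3")
for k in("scoop","rest"):
    for d in nets.outline_of("top",k)[:1]: print(k,d["p"],cv2.minAreaRect(np.argwhere(d["mask"])[:,::-1].astype(np.float32)),d["point"])
E
```

```text
gripper_force: 59.8
gripper_force: 59.8
t 16.8 p [ 0.4809  0.2617  0.1075 -1.198 ] q [ -38.2   26.5    8.4  110.8   -5.5   42.9 -117.7] F [-0.1 -0.2 -2. ] w 0.2233021927077964
[ 0.4806  0.2601  0.0775 -1.3   ] tx -0.0015 ty 0.0080 tz 0.1502 roll 0.0003
scoop 0.57 ((139.0, 238.0), (82.0, 46.0), 90.0) [141.2, 220.6]
rest 0.71 ((148.12063598632812, 218.07003784179688), (55.26716613769531, 57.013755798339844), 3.5763344764709473) [163.4, 215.4]
```

Aligned above the pocket, so I'll lower gently.

```bash
python3 -m jog '[{"tx":-0.0015,"ty":0.008,"tz":0.02,"roll":0.0003},{"tx":-0.0015,"ty":0.008,"tz":0.05,"roll":0.0003},{"tx":-0.0015,"ty":0.008,"tz":0.08,"roll":0.0003},{"tx":-0.0015,"ty":0.008,"tz":0.11,"roll":0.0003},{"tx":-0.0015,"ty":0.008,"tz":0.135,"roll":0.0003}]' |tail -6
python3 -m jog '[{"tx":0,"ty":0,"tz":0.01,"roll":0},{"tx":0,"ty":0,"tz":0.015,"roll":0},{"tx":0,"ty":0,"tz":0.015,"roll":0},{"tx":0,"ty":0,"tz":0.015,"roll":0}]' |tail -6
python3 go.py .4806 .2601 .0775 -1.3
```

```text
t: 17.45
tcp_pos: [0.4798, 0.2595, 0.0786]
tcp_rot: [180.0, -0.0, -1.3]
wrist_force: [0.9, -0.0, -0.4]
grip_width: 0.225
gripper_force: 59.9
t: 17.85
tcp_pos: [0.4795, 0.2596, 0.0772]
tcp_rot: [-180.0, 0.0, -1.3]
wrist_force: [-3.9, -2.1, 9.3]
grip_width: 0.221
gripper_force: 61.3
t 17.85 p [ 0.4795  0.2596  0.0772 -1.3047] q [ -37.6   29.2    8.   111.7   -6.1   39.5 -117.2] F [-3.9 -2.1  9.3] w 0.22057398600335296
[ 0.4806  0.2601  0.0775 -1.3   ] tx 0.0054 ty -0.0028 tz -0.0015 roll -0.0000
```

```bash
python3 -m jog '[{"tx":0,"ty":0,"tz":0,"roll":0},{"tx":0,"ty":0,"tz":0,"roll":0},{"tx":0,"ty":0,"tz":0,"roll":0},{"tx":0,"ty":0,"tz":0,"roll":0},{"tx":0,"ty":0,"tz":0,"roll":0}]' 1 |tail -6
python3 -m jog '[{"tx":0,"ty":0,"tz":-0.1,"roll":0},{"tx":0,"ty":0,"tz":-0.25,"roll":0},{"tx":0,"ty":0,"tz":-0.4,"roll":0},{"tx":0,"ty":0,"tz":-0.55,"roll":0},{"tx":0,"ty":0,"tz":-0.61,"roll":0}]' |tail -6
python3 -m jog '[{"tx":0,"ty":0,"tz":0,"roll":0},{"tx":0,"ty":0,"tz":0,"roll":0}]' |tail -1
python3 - <<'E'
from ov import *
s=ctrl.sense();print(s["tcp_pos"],s["tcp_rot"])
im=cap("wrist","w4")[...,::-1];old=cv2.imread("pics/w1.png")
r=cv2.matchTemplate(im,old[150:290,255:305],cv2.TM_CCOEFF_NORMED);print("handle",cv2.minMaxLoc(r)[1],cv2.minMaxLoc(r)[3],"was (255,150)")
r=cv2.matchTemplate(im,old[2:160,205:365],cv2.TM_CCOEFF_NORMED);print("all",cv2.minMaxLoc(r)[1],cv2.minMaxLoc(r)[3],"was (205,2)")
g=im.max(2)>150
for y in (30,60,90,120): 
    c=np.where(g[y,200:370])[0]+200;print(y,c.min(),c.max(), im[y,200:370:4].max(1))
R=(.578,.257,-1.5)
for z,h in((.014,(.0525,.05)),(.004,(.0475,.045)),(.042,(.0475,.045))):print(proj("wrist",T(*R,rect(*h,z))).round(1).tolist())
viewer.capture("top")
for k in("scoop","bucket","ice0","jigger","tumbler","shaker","wine"):
    for d in nets.outline_of("top",k)[:7]:
        print(k,round(d["p"],2),np.round(d["point"]),ray("top",[d["point"]],.03)[0,:2].round(3))
E
```

```text
t: 18.35
tcp_pos: [0.4796, 0.2597, 0.0762]
tcp_rot: [180.0, 0.0, -1.3]
wrist_force: [0.5, -0.2, 0.4]
grip_width: 1.002
gripper_force: 0.0
t: 18.85
tcp_pos: [0.4811, 0.2604, 0.2012]
tcp_rot: [-179.8, -0.2, -1.3]
wrist_force: [0.8, 0.3, 0.2]
grip_width: 1.004
gripper_force: 0.0
gripper_force: 0.0
[0.47908173 0.25941809 0.19737452] [ 1.79969816e+02  5.79816488e-02 -1.29056260e+00]
handle 0.9397082924842834 (257, 151) was (255,150)
all 0.9269528388977051 (206, 2) was (205,2)
30 222 344 [ 71  70  38  54  57  52 253 116 244 249 249 248 248 247 248 249 246 250
 249 248 250 247 248 247 250 247 249 246 248 249 248 248 248 250  96  76
 221  33  55  56  61  55  56]
60 223 342 [ 73  69  33  53  59  61 255 119 139 250 248 248 248 249 249 249 247 250
 249 249 250 248 248 248 250 248 250 248 248 249 249 248 249 255 102 246
  56  20  63  61  60  54  68]
90 224 341 [ 68  71  45  54  57  62 252 118 114 251 248 249 250 251 249 249 249 250
 250 249 250 249 249 249 250 250 251 250 250 248 250 248 250 198 101 255
  40  62  70  61  60  67  71]
120 225 340 [ 69  70  73  51  56  61  80 231 114 251 249 250 25
[... 174 characters left out ...]
.8, 138.2]]
[[226.1, 12.6], [336.9, 13.0], [332.5, 131.8], [230.0, 131.5]]
[[218.2, -1.0], [344.7, -0.6], [339.1, 134.9], [223.2, 134.5]]
scoop 0.57 [145. 224.] [0.563 0.254]
bucket 0.87 [245. 220.] [0.569 0.024]
ice0 0.78 [424. 208.] [ 0.595 -0.386]
ice0 0.74 [224. 237.] [0.532 0.072]
ice0 0.69 [254. 218.] [0.574 0.003]
ice0 0.68 [258. 236.] [ 0.533 -0.004]
ice0 0.6 [145. 220.] [0.573 0.255]
ice0 0.59 [221. 219.] [0.573 0.079]
ice0 0.49 [420. 178.] [ 0.664 -0.381]
jigger 0.76 [280. 315.] [ 0.357 -0.054]
tumbler 0.85 [225. 308.] [0.373 0.068]
shaker 0.75 [254. 218.] [0.575 0.004]
shaker 0.69 [144. 220.] [0.571 0.256]
shaker 0.62 [213. 118.] [0.813 0.101]
wine 0.61 [289. 108.] [ 0.834 -0.079]
```

The scoop lies in its pocket within 1–2 px of where it started, and the four cubes are in the bucket. I'm handing in.

```bash
python3 -c "
from plant import ticket
print(ticket.job_done())"
```

```text
the job is handed in; nothing more can be done
None
```

All four ice cubes are in the bucket with none on the counter, the empty scoop is back flat in its rest, and I handed the job in at about 19 s; no verdict came back.

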